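Dial open the knife safe in the packing room

TASK

Open the knife safe. Its dial is read like a clock face, with 12 at the double mark: turn the dial clockwise past 4 once and stop on 4 the second time, turn it back anticlockwise past 9 once and stop on 9 the second time, then turn it clockwise gently until you feel it come up against its stop, somewhere between 12 and 3. Then slide the cover all the way open and let go, without forcing the lock or disturbing the other things on the table.

Things in the scene. Friction and masses are not known exactly. Their poses are not given: they have to be found in the camera images.
- safe: the knife safe, a stainless box 180 mm deep (x) by 309 mm wide (y) by 95 mm high, fixed to the table; origin on its underside, z up. Its own -x side faces the robot at yaw 0. The dial is on its top in the +y half (axis at local x 0, y +78 mm), the sliding cover on its top in the -y half.
- dial_centre (a point): middle of the dial's upper face, on the turning axis, 109 mm above the table. The dial is a disc 106 mm across with a black peg standing on it. Twelve clock marks on the fixed ring around it: 12 is the double mark, at the safe's own +x side (far side from the robot at yaw 0); seen from above the hours run clockwise, so 3 is towards the safe's -y side (the cover), 6 towards -x, 9 towards +y. Hours are 30 degrees apart; the peg is the pointer.
- dial_travel (a joint): angle of the dial (rad), growing clockwise seen from above, turning endlessly; 0 when the peg points to 12, one hour is pi/6. At the start the peg is between about 9:40 and 2:20 (joint -1.2 to 1.2). A stop within 10 degrees of the number is good. About 2 N at the peg turns it, up to 4 N when wheels inside are being carried along. After the right combination a sprung catch inside snaps in and stops the dial dead; push no harder than about 22 N there, or the lock is forced.
- peg_top (a point): middle of the peg's top end. The peg is an upright black sleeve 13 mm in diameter, 30 mm tall, standing on the dial 38 mm from its axis; it spins freely on its pin, so it can be held while the dial goes round. Its foot is 1 mm above the dial's upper face, its top 31 mm above it.
- dial: the turning dial disc together with the peg; its origin is on the turning axis at table height, its x axis points from the axis towards the peg.
- catch_travel (a joint): travel of the sprung catch (m): about 0 to 0.001 while the lock is locked, 0.0075 when it has snapped in. Its brass tell-tale, 10 by 12 mm, in a black slot near the far edge of the top (local x +72 mm), is then moved that much towards the safe's -y side.
- cover_travel (a joint): travel of the sliding cover (m), 0 shut, 0.070 fully open against its end stop; it slides towards the safe's own -x side (towards the robot at yaw 0). About 3 N slides it. Tugging harder than 22 N while it is still locked forces the lock. It is locked until the catch has snapped in.
- grip_top (a point): middle of the top of the cover's grip, a black upright block 16 mm (x) by 70 mm (y) by 34 mm high standing on the cover; its top is 136 mm above the table. At 0 it lies at local x +35 mm, y -78 mm of the safe, and it moves with the cover.
- cover: the sliding cover, a steel plate 180 x 138 mm, 6 mm thick (its top 102 mm above the table), with its grip block; when shut its origin and axes are those of the safe.
- tub: bystander: open blue tub 200 x 260 mm, 90 mm high, 4 mm walls; origin on its underside
- sprayer: bystander: white bottle 64 mm in diameter, 170 mm tall; origin on its underside
- tape: bystander: roll of clear tape lying flat, 96 mm across, 25 mm high; origin on its underside
- catch: the sprung steel catch inside the lock, seen only by its brass tell-tale; when locked its origin and axes are those of the safe. It bears on the dial's wheel 40 mm from the dial axis.

How it is judged (in metres and radians):
On the way, in this order (a step that is already met when the one before it is completed fails the run):
1. the combination is dialled and the catch has snapped in (value of joint catch_travel above 0.006 m and value of joint cover_travel below 0.01 m), for 0.2 s.
2. the cover is slid fully open (value of joint cover_travel above 0.062 m), for 0.2 s.
At the end, for the whole second after the job is handed in: The cover stands open by at least 62 of its 70 mm, at rest, and the catch is still in its snapped-in place (more than 6 mm) (value of joint cover_travel above 0.062 m and velocity of joint cover_travel between -0.01 and 0.01 m/s and value of joint catch_travel above 0.006 m); the robot touches nothing.
It fails at once if the dial forced against its stop with more than 22 N at the catch (contact force between catch and dial above 22 N).
It fails at once if the locked cover forced against the catch with more than 22 N (contact force between catch and cover above 22 N).
It fails at once if the tub was moved more than 30 mm (distance of tub from where it was at the start of the episode above 0.03 m).
It fails at once if the bottle was moved more than 30 mm (distance of sprayer from where it was at the start of the episode above 0.03 m).
It fails at once if the tape was moved more than 30 mm (distance of tape from where it was at the start of the episode above 0.03 m).
It also fails if it takes over 72 s, if anything falls off the work surface, if the arm or the gripper's body presses on something with over 40 N, if the wrist force passes 120 N, or if a joint passes its speed limit or range.

ROBOT

A 6-joint arm with a two-finger parallel gripper is mounted at the origin on the work surface. World frame = base frame: x ahead of the robot, y to its left, z up, the work surface at z = 0. Lengths are in mm, angles in rad, forces in N, time in s.
With the tool pointing down it reaches from about 250 to 775 mm from the base axis. Payload 4 kg.
Tool frame: the origin (TCP) lies midway between the tips of the shut fingers; the grasp point (between the pads) lies 19 mm behind it; y points along the fingers, x is the direction in which the jaws open and shut, and the axes are right-handed (so a half turn about y gives the same grasp; the last joint's range is limited). The gripper opens to 94 mm and grips with 3 to 60 N. Pads are 16 mm wide; open, the fingers measure 119 mm over their backs; the gripper's body (75 mm by 177 mm) begins 78 mm behind the grasp point.
Start: joints at [-1.349, 0.087, 1.371, -0, 1.684, -0.103], TCP at [175.513, -521.263, 205.506] pointing down, gripper open.
Joint ranges: [-3.1, 3.1], [-0.76, 2.03], [0.27, 2.55], [-1.08, 4.22], [0.17, 2.65], [-2.57, 2.57]. Speed limits (rad/s): [2.79, 2.79, 3.14, 3.14, 3.14, 3.14].

INTERFACE

Orientations are given as a unit quaternion [w, x, y, z].
In Python, from bench import monitor, imaging, finish_job gives the robot as it stands.
- The arm moves only by the shell command python3 -m pendant 'ROWS' [OPENING] [FORCE]. ROWS is JSON, a list of rows, each an object with "linear": the shift along the tool's x, y, z in cm, a list of three; "spin": the turn about the tool's y in rad. In form: [{"linear": [dx, dy, dz], "spin": spin}, ...]. A call has 1 to 12 rows; each row shifts and turns the commanded pose from where the row before left it, along the tool's axes as they then stand; what a row does not reach is not made up. A row lasts 1/8 s, in which the tool goes at most 62.5 mm and 10.7 degrees, less where a joint would pass 70% of its speed; a pose out of reach is approached as far as the arm can. A call is refused whole if a number of a shift passes 6.25 or a number of a turn 0.188, either way. A call with a gripper value outside its range is refused whole. OPENING is the opening in per cent of the stroke, from 0 (shut) to 100 (fully open), set as the call begins (- or left out, the last holds). The fingers move at their own pace and stop on an object; FORCE is the grip in N (left out, the last holds). Time passes only in rows, so rows that do not move let the fingers close. It gives the time, the measured TCP pose, the force and the opening at its end, in the units of the state.
- monitor.read_state(): the state, without advancing time (a new reading comes with each control period).
- imaging.capture(name): name is "scene" or "top"; returns the picture (420x560x3 uint8, red, green, blue); there is no depth.
- imaging.get_calibration(name): a dict with "fx", "fy", "cx", "cy" (pixels), "R" (3x3) and "t" (3): a world point X has camera coordinates R X + t. Camera axes: x right, y down, z forward; pixel columns grow to the right and rows downward; lengths in mm; the calibration is good to about 2 mm. A picture is of the moment at which its call begins. get_calibration takes no time and is no camera call.
- finish_job(): hands the job in, once; it reports no verdict.
The state is a dict: "time": time; "joint_positions": joint angles; "dq": joint speeds; "joint_torque": joint torques, N m; "tcp_pos": TCP position; "tool_rot": TCP orientation; "wrist_force": force on the tool from outside, world axes, zero at the start; "ft_torque": the same for the moment, N m; "gripper_width": opening from 0.0 (shut) to 1.0 (fully open).
Only numpy, scipy, OpenCV 4.12 (cv2) and the standard library are available. Lean on these libraries where they do the work, as an engineer would, in place of code of your own. Each camera call takes 0.05 s, during which the arm holds its last target.

## Working session

There is one attempt and no reset: what is moved stays moved. The work goes in short steps, Python scripts to look and compute and a shell command to move; the robot and the scene stay as the last step left them, time stands still between calls to the robot, and variables do not carry over. Pictures are saved under pics/ and viewed, and the job is handed in when it is done.

```bash
ls; mkdir -p pics
python3 - <<'E'
from bench import monitor, imaging
import cv2
s=monitor.read_state(); print(s)
for n in("scene","top"):
    im=imaging.capture(n); cv2.imwrite(f"pics/{n}0.png",im[:,:,::-1]); print(n,imaging.get_calibration(n))
E
```

```text
pics
{'time': 0.0, 'joint_positions': array([-1.34910538e+00,  8.79594660e-02,  1.37222772e+00,  2.16051008e-05,
        1.68358840e+00, -1.03097360e-01]), 'dq': array([ 1.27128800e-04,  4.38894032e-05, -1.48266009e-03, -6.72574876e-04,
        1.08909968e-03,  1.09211406e-03]), 'joint_torque': array([ 4.67444006e-04, -3.40181065e+01, -3.02423894e+01,  7.16978568e-02,
        3.29866132e-02, -1.70162416e-04]), 'tcp_pos': array([ 175.3948686 , -520.71661008,  204.3151949 ]), 'tool_rot': array([ 0.57478043, -0.57374422,  0.41315199, -0.41200784]), 'wrist_force': array([-0.27290668, -0.22537784,  1.05330072]), 'ft_torque': array([0.06158844, 0.02669749, 0.01729288]), 'gripper_width': 0.999620185257161}
scene {'fx': 432.8155328601551, 'fy': 432.8155328601551, 'cx': 277.9590304764516, 'cy': 212.10979954764022, 'R': array([[ 0.58040688,  0.81415846, -0.01654869],
       [ 0.64915743, -0.47485732, -0.59422652],
       [-0.49165281,  0.33415046, -0.80412747]]), 't': array([-302.75515048, -237.69950309, 1505.76330052])}
top {'fx': 399.0119478975202, 'fy': 399.0119478975202, 'cx': 274.4354378258255, 'cy': 209.5192118595875, 'R': array([[ 4.41660062e-02, -9.99024129e-01, -3.90705838e-04],
       [-9.75089859e-01, -4.30227927e-02, -2.17597806e-01],
       [ 2.17368650e-01,  9.99139936e-03, -9.76038443e-01]]), 't': array([  24.65214266,  518.20677529, 1295.29989115])}
```

View pics/scene0.png

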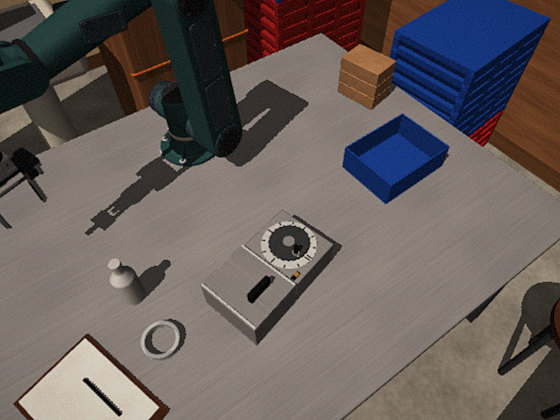

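View pics/top0.png

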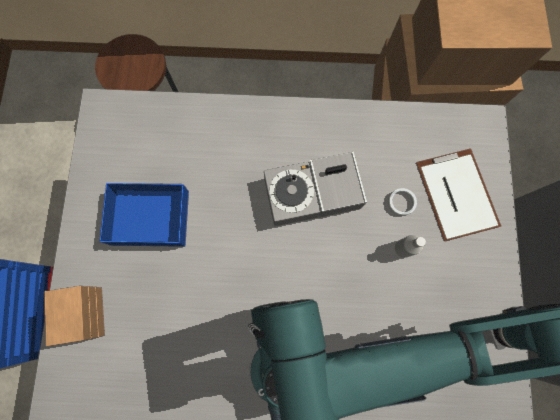

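The scene view shows the safe near (270,265), with its dial at (290,243) and grip at (260,288). In the top view the safe is near (315,188), the bottle at (412,243), the tape at (402,201) and the tub at (145,213). I'll enlarge both views.

Run:
```python
import cv2
a=cv2.imread("pics/top0.png")[140:240,245:380]; cv2.imwrite("pics/topc.png",cv2.resize(a,None,fx=5.9,fy=5.9,interpolation=cv2.INTER_CUBIC))
a=cv2.imread("pics/scene0.png")[200:350,190:350]; cv2.imwrite("pics/scenec.png",cv2.resize(a,None,fx=4,fy=4,interpolation=cv2.INTER_CUBIC))
```

```text
(no output)
```

View pics/topc.png

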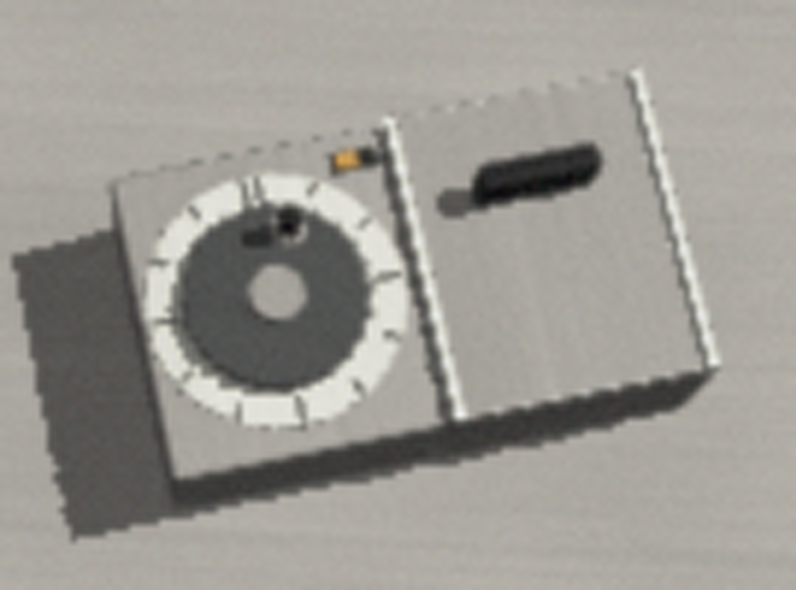

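View pics/scenec.png

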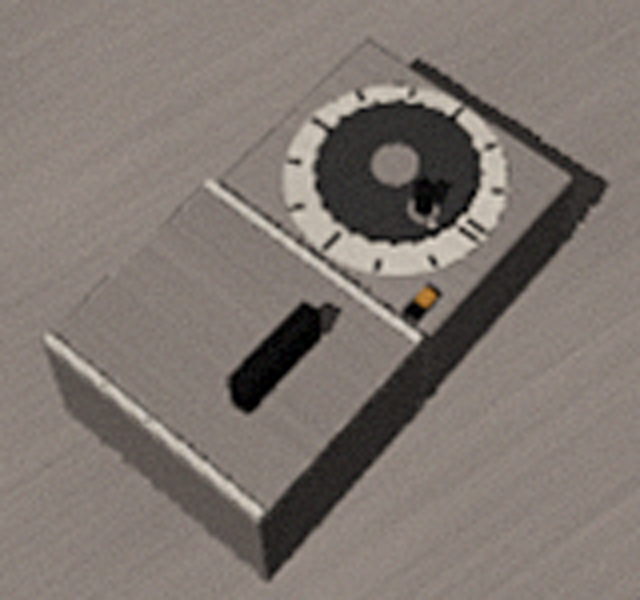

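```bash
cat > h.py <<'E'
import numpy as np, cv2
from scipy.optimize import least_squares
from bench import monitor, imaging
def proj(n,X):
    c=imaging.get_calibration(n); p=np.atleast_2d(X)@c["R"].T+c["t"]
    return np.c_[c["fx"]*p[:,0]/p[:,2]+c["cx"],c["fy"]*p[:,1]/p[:,2]+c["cy"]]
def back(n,uv,z):
    c=imaging.get_calibration(n); d=c["R"].T@np.array([(uv[0]-c["cx"])/c["fx"],(uv[1]-c["cy"])/c["fy"],1]); o=-c["R"].T@c["t"]
    return o+d*(z-o[2])/d[2]
def W(p,L):
    L=np.atleast_2d(L); c,s=np.cos(p[2]),np.sin(p[2])
    return np.c_[p[0]+c*L[:,0]-s*L[:,1],p[1]+s*L[:,0]+c*L[:,1],L[:,2]]
E
python3 - <<'E'
from h import *
t=lambda u,v:((u+.5)/5.9-.5+245,(v+.5)/5.9-.5+140)
s=lambda u,v:((u+.5)/4-.5+190,(v+.5)/4-.5+200)
L=[[0,78,109],[90,154.5,95],[-90,154.5,95],[90,-154.5,100],[-90,-154.5,100]]
T=np.array([t(277,292),t(112,187),t(175,482),t(637,73),t(717,368)])
S=np.array([s(395,164),s(572,182),s(370,40),s(265,515),s(45,338)])
f=lambda p:np.r_[(proj("top",W(p,L))-T).ravel(),(proj("scene",W(p,L))-S).ravel()]
r=least_squares(f,[600,0,0.2]);print(r.x,r.fun.reshape(-1,2).round(1))
p=r.x
print("dial",W(p,[[0,78,109]]),back("top",T[0],109),back("scene",S[0],109))
for n,uv in(("top",t(288,221)),("scene",s(425,186))):
    X=back(n,uv,140); d=W(p,[[0,78,109]])[0]; v=X-d; print(n,X,np.hypot(*v[:2]),-(np.arctan2(v[1],v[0])-p[2]))
print("grip",W(p,[[35,-78,136]]))
for n,uv,z in(("tape",(402,201),12),("bottle",(418,242),170),("bottlefoot",(402,247),0),("tubNE",(187,184),90),("tubSE",(186,246),90)):print(n,back("top",uv,z))
E
```

```text
[ 5.96694484e+02 -8.03413194e+01  2.48937210e-01] [[-0.4 -0.3]
 [-0.5 -2.2]
 [-0.3 -0.8]
 [-0.2 -1. ]
 [-0.3 -0.5]
 [-0.2  0. ]
 [ 0.3 -2.1]
 [-1.4 -1.3]
 [-1.5  0.6]
 [-0.4 -0.1]]
dial [[577.47730663  -4.74568399 109.        ]] [576.4459737   -6.25120814 109.        ] [577.74076921  -4.30927773 109.        ]
top [608.38567038  -9.88692688 140.        ] 31.333038918653113 0.4137663214907423
scene [617.98573508 -10.64390483 140.        ] 40.935580907253495 0.39352590721358166
grip [[ 649.83277983 -147.31386241  136.        ]]
tape [ 577.15699377 -399.4483884    12.        ]
bottle [ 409.53665749 -394.67129785  170.        ]
bottlefoot [ 415.9476722  -399.10599912    0.        ]
tubNE [583.93510171 343.89935152  90.        ]
tubSE [375.71025018 327.97332543  90.        ]
```

```bash
cat >> h.py <<'E'
from scipy.spatial.transform import Rotation as Ro
def st():
    s=monitor.read_state(); q=s["tool_rot"]; return s,Ro.from_quat([q[1],q[2],q[3],q[0]]).as_matrix()
def rep():
    s,R=st(); print("t",round(s["time"],2),"tcp",s["tcp_pos"].round(1),"F",s["wrist_force"].round(1),"grip",round(s["gripper_width"],3),"xang",round(np.degrees(np.arctan2(R[1,0],R[0,0])),1),"q",s["joint_positions"].round(2)); return s,R
def to(target,ang=None):
    s,R=rep(); d=R.T@(np.array(target)-s["tcp_pos"])/10; print("cm in tool",d.round(2))
    return d
E
python3 - <<'E'
from h import *
s,R=rep(); print(R.round(3))
to([615,-11,190])
E
```

```text
t 0.1 tcp [ 175.4 -520.8  204.5] F [0.4 0.7 0.1] grip 1.001 xang -71.4 q [-1.35  0.09  1.37 -0.    1.68 -0.1 ]
[[ 0.319 -0.     0.948]
 [-0.948  0.002  0.319]
 [-0.002 -1.     0.   ]]
t 0.1 tcp [ 175.4 -520.8  204.5] F [0.4 0.7 0.1] grip 1.001 xang -71.4 q [-1.35  0.09  1.37 -0.    1.68 -0.1 ]
cm in tool [-34.28   1.52  57.93]
```

```bash
python3 -m pendant '[{"linear":[-2.86,-0.6,4.83],"spin":0},{"linear":[-2.86,-0.6,4.83],"spin":0},{"linear":[-2.86,-0.6,4.83],"spin":0},{"linear":[-2.86,-0.6,4.83],"spin":0},{"linear":[-2.86,-0.6,4.83],"spin":0},{"linear":[-2.86,-0.6,4.83],"spin":0},{"linear":[-2.86,0,4.83],"spin":0},{"linear":[-2.86,0,4.83],"spin":0},{"linear":[-2.86,0,4.83],"spin":0},{"linear":[-2.86,0,4.83],"spin":0},{"linear":[-2.86,0,4.83],"spin":0},{"linear":[-2.86,0,4.83],"spin":0}]' 45 20
python3 -m pendant '[{"linear":[0,0,0],"spin":-0.187},{"linear":[0,0,0],"spin":-0.187},{"linear":[0,0,0],"spin":-0.187},{"linear":[0,0,0],"spin":-0.187},{"linear":[0,0,0],"spin":-0.187},{"linear":[0,0,0],"spin":-0.187},{"linear":[0,0,0],"spin":-0.187},{"linear":[0,0,0],"spin":-0.187},{"linear":[0,0,0],"spin":0}]'
python3 - <<'E'
from h import *
to([615,-11,190])
cv2.imwrite("pics/t1.png",cv2.resize(imaging.capture("top")[130:250,230:400,::-1],None,fx=4.5,fy=4.5,interpolation=cv2.INTER_CUBIC))
cv2.imwrite("pics/s1.png",cv2.resize(imaging.capture("scene")[150:350,180:360,::-1],None,fx=3,fy=3,interpolation=cv2.INTER_CUBIC))
E
```

```text
time: 1.6
tcp_pos: [616.1, -9.5, 240.8]
tool_rot: [-0.574, 0.575, -0.413, 0.412]
wrist_force: [0.7, -0.4, -0.0]
gripper_width: 0.442
time: 2.72
tcp_pos: [615.1, -11.0, 240.8]
tool_rot: [0.702, -0.702, -0.087, 0.088]
wrist_force: [-1.3, 0.1, 1.3]
gripper_width: 0.449
t 2.73 tcp [615.1 -11.  240.8] F [-1.3  0.1  1.3] grip 0.449 xang 14.2 q [-0.11  0.23  1.14 -0.    1.77 -0.36]
cm in tool [-0.    5.08 -0.  ]
```

View pics/s1.png

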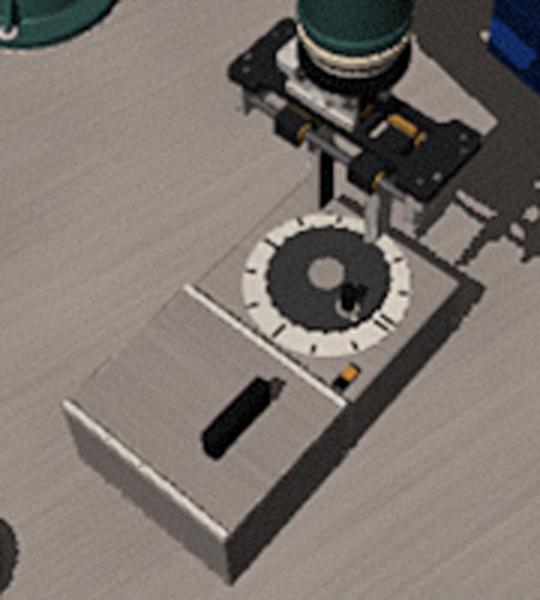

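View pics/t1.png

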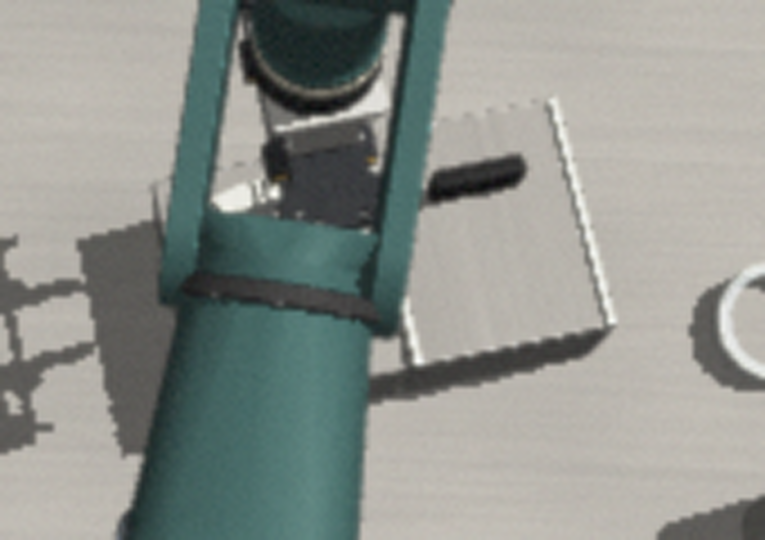

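```bash
python3 -m pendant '[{"linear":[0,3,0],"spin":0},{"linear":[0,3,0],"spin":0},{"linear":[0,2.5,0],"spin":0},{"linear":[0,1.5,0],"spin":0},{"linear":[0,0.9,0],"spin":0},{"linear":[0,0.9,0],"spin":0},{"linear":[0,0.7,0],"spin":0},{"linear":[0,0,0],"spin":0}]'
python3 - <<'E'
from h import *
rep()
cv2.imwrite("pics/s2.png",cv2.resize(imaging.capture("scene")[190:320,200:360,::-1],None,fx=4.5,fy=4.5,interpolation=cv2.INTER_CUBIC))
E
```

```text
time: 3.82
tcp_pos: [615.1, -11.1, 116.1]
tool_rot: [0.702, -0.702, -0.088, 0.088]
wrist_force: [-0.8, 1.1, 0.0]
gripper_width: 0.446
t 3.83 tcp [615.1 -11.1 116.1] F [-0.8  1.1  0. ] grip 0.446 xang 14.3 q [-0.11  0.26  1.34 -0.    1.53 -0.36]
```

View pics/s2.png

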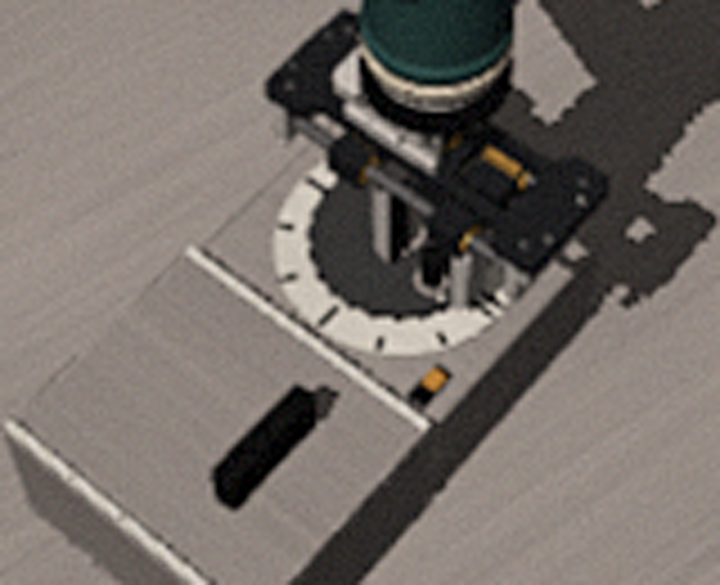

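The peg, at (432,265) in the crop, stands between the fingers at (385,255) and (460,295). Closing on it.

```bash
python3 -m pendant '[{"linear":[0,0.1,0],"spin":0},{"linear":[0,0,0],"spin":0},{"linear":[0,0,0],"spin":0},{"linear":[0,0,0],"spin":0},{"linear":[0,0,0],"spin":0}]' 0 20
python3 - <<'E'
from h import *
rep()
cv2.imwrite("pics/s3.png",cv2.resize(imaging.capture("scene")[190:320,200:360,::-1],None,fx=4.5,fy=4.5,interpolation=cv2.INTER_CUBIC))
E
```

```text
time: 4.5
tcp_pos: [616.4, -10.9, 115.8]
tool_rot: [-0.702, 0.702, 0.089, -0.087]
wrist_force: [3.3, 0.5, -1.2]
gripper_width: 0.135
t 4.5 tcp [616.4 -10.9 115.8] F [ 3.3  0.5 -1.2] grip 0.135 xang 14.3 q [-0.11  0.26  1.34  0.    1.53 -0.36]
```

View pics/s3.png

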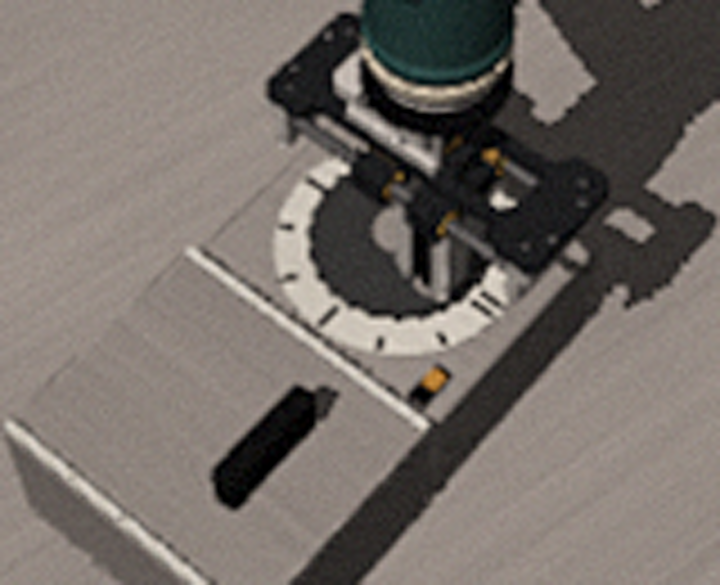

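Grip width 0.135 × 94 ≈ 12.7 mm, which matches the 13 mm peg. Next I'll work out rows for the circle.

```bash
cat >> h.py <<'E'
YAW=0.249
def local(P,c): 
    v=np.array(P[:2])-c; k,s=np.cos(YAW),np.sin(YAW); return np.array([k*v[0]+s*v[1],-s*v[0]+k*v[1]])
def theta(P,c): l=local(P,c); return np.degrees(np.arctan2(-l[1],l[0])),np.hypot(*l)
def rows(cmd,c,ths,r=38):
    """cmd: commanded xy (world); ths degrees; prints rows dx,dz cm"""
    p=local(cmd,c)
    for t in ths:
        n=r*np.array([np.cos(np.radians(t)),-np.sin(np.radians(t))]); d=((n-p)/10).round(2); p=p+d*10
        print(t,'{"linear":[%.2f,0,%.2f],"spin":0},'%tuple(d))
    k,s=np.cos(YAW),np.sin(YAW); print("cmd end",(np.array(c)+[k*p[0]-s*p[1],s*p[0]+k*p[1]]).round(2).tolist())
E
python3 - <<'E'
from h import *
c=[579,-4.6]
s,R=rep(); print(theta(s["tcp_pos"],c))
rows([615.1,-11.1],c,range(35,35+12*15,15))
E
```

```text
t 4.55 tcp [616.4 -10.9 115.8] F [ 5.7  0.8 -2.2] grip 0.133 xang 14.3 q [-0.11  0.26  1.34  0.    1.53 -0.36]
(np.float64(23.800322806042455), np.float64(37.93809572191505))
35 {"linear":[-0.23,0,-0.66],"spin":0},
50 {"linear":[-0.67,0,-0.73],"spin":0},
65 {"linear":[-0.83,0,-0.53],"spin":0},
80 {"linear":[-0.95,0,-0.30],"spin":0},
95 {"linear":[-0.99,0,-0.05],"spin":0},
110 {"linear":[-0.97,0,0.22],"spin":0},
125 {"linear":[-0.88,0,0.46],"spin":0},
140 {"linear":[-0.73,0,0.67],"spin":0},
155 {"linear":[-0.53,0,0.83],"spin":0},
170 {"linear":[-0.30,0,0.95],"spin":0},
185 {"linear":[-0.04,0,0.99],"spin":0},
200 {"linear":[0.21,0,0.97],"spin":0},
cmd end [541.18, -0.8]
```

```bash
python3 -m pendant '[{"linear":[-0.23,0,-0.66],"spin":0},{"linear":[-0.67,0,-0.73],"spin":0},{"linear":[-0.83,0,-0.53],"spin":0},{"linear":[-0.95,0,-0.30],"spin":0}]'
python3 -c "
from h import *
s,R=rep();print(theta(s['tcp_pos'],[579,-4.6]))"
```

```text
time: 5.05
tcp_pos: [594.3, -40.0, 115.7]
tool_rot: [-0.701, 0.702, 0.088, -0.088]
wrist_force: [1.7, 1.6, 1.6]
gripper_width: 0.134
t 5.05 tcp [594.3 -40.  115.7] F [1.7 1.6 1.6] grip 0.134 xang 14.3 q [-0.16  0.22  1.4  -0.    1.52 -0.41]
(np.float64(80.96037591433509), np.float64(38.57649714291695))
```

```bash
python3 -m pendant '[{"linear":[-0.99,0,-0.05],"spin":0},{"linear":[-0.97,0,0.22],"spin":0},{"linear":[-0.88,0,0.46],"spin":0},{"linear":[-0.73,0,0.67],"spin":0}]'
python3 -m pendant '[{"linear":[-0.53,0,0.83],"spin":0},{"linear":[-0.30,0,0.95],"spin":0},{"linear":[-0.04,0,0.99],"spin":0},{"linear":[0.21,0,0.97],"spin":0}]'
python3 - <<'E'
from h import *
s,R=rep();print(theta(s['tcp_pos'],[579,-4.6]))
cv2.imwrite("pics/s4.png",cv2.resize(imaging.capture("scene")[190:320,200:360,::-1],None,fx=4.5,fy=4.5,interpolation=cv2.INTER_CUBIC))
E
```

```text
time: 5.55
tcp_pos: [556.5, -36.0, 115.7]
tool_rot: [-0.701, 0.702, 0.088, -0.088]
wrist_force: [3.3, -1.3, 1.3]
gripper_width: 0.135
time: 6.05
tcp_pos: [541.2, -0.2, 115.7]
tool_rot: [-0.701, 0.702, 0.088, -0.088]
wrist_force: [2.9, -4.1, 2.9]
gripper_width: 0.132
t 6.05 tcp [ 5.412e+02 -2.000e-01  1.157e+02] F [ 2.9 -4.1  2.9] grip 0.132 xang 14.3 q [-0.1   0.1   1.53 -0.    1.51 -0.35]
(np.float64(-159.03804708610676), np.float64(38.10878227943706))
```

View pics/s4.png

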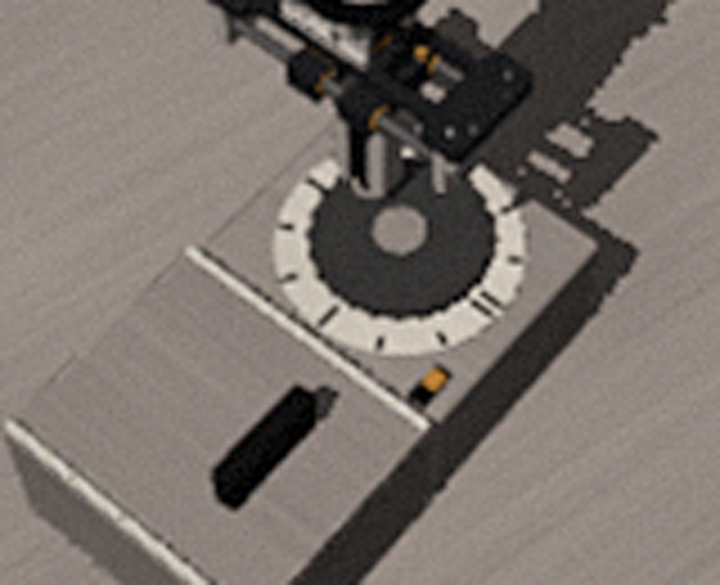

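The peg is still held, with the fingers near 6:40. I'll fit the circle and continue.

Run:
```python
from h import *
P=np.array([[616.4,-10.9],[594.3,-40],[556.5,-36],[541.2,-.2]])
r=least_squares(lambda p:np.hypot(*(P-p[:2]).T)-38,[579,-4.6]);print(r.x,r.fun)
c=[579.2,-4.9]
rows([541.18,-.8],c,[217,234,251,268,285,302,319,336,353,370,387,404])
```

```text
[578.84398718  -5.27451733] [-0.0250062   0.00983397 -0.00909256 -0.01552294]
217 {"linear":[0.55,0,0.95],"spin":0},
234 {"linear":[0.80,0,0.79],"spin":0},
251 {"linear":[1.00,0,0.52],"spin":0},
268 {"linear":[1.10,0,0.20],"spin":0},
285 {"linear":[1.12,0,-0.12],"spin":0},
302 {"linear":[1.03,0,-0.45],"spin":0},
319 {"linear":[0.85,0,-0.73],"spin":0},
336 {"linear":[0.61,0,-0.95],"spin":0},
353 {"linear":[0.30,0,-1.08],"spin":0},
370 {"linear":[-0.03,0,-1.12],"spin":0},
387 {"linear":[-0.36,0,-1.07],"spin":0},
404 {"linear":[-0.65,0,-0.91],"spin":0},
cmd end [612.21, -23.7]
```

```bash
python3 -m pendant '[{"linear":[0.55,0,0.95],"spin":0},{"linear":[0.80,0,0.79],"spin":0},{"linear":[1.00,0,0.52],"spin":0},{"linear":[1.10,0,0.20],"spin":0},{"linear":[1.12,0,-0.12],"spin":0},{"linear":[1.03,0,-0.45],"spin":0},{"linear":[0.85,0,-0.73],"spin":0},{"linear":[0.61,0,-0.95],"spin":0},{"linear":[0.30,0,-1.08],"spin":0},{"linear":[-0.03,0,-1.12],"spin":0},{"linear":[-0.36,0,-1.07],"spin":0},{"linear":[-0.65,0,-0.91],"spin":0}]'
python3 - <<'E'
from h import *
c=[578.85,-5.25]
s,R=rep();print(theta(s['tcp_pos'],c))
rows([612.21,-23.7],c,[417,430,443,456,468,479,479])
E
```

```text
time: 7.6
tcp_pos: [614.5, -18.7, 115.7]
tool_rot: [0.704, -0.699, -0.091, 0.087]
wrist_force: [5.2, 6.7, 3.2]
gripper_width: 0.134
t 7.6 tcp [614.5 -18.7 115.7] F [5.2 6.7 3.2] grip 0.134 xang 14.5 q [-0.13  0.26  1.35  0.01  1.53 -0.38]
(np.float64(34.99106464576777), np.float64(38.089701708840714))
417 {"linear":[-0.71,0,-0.58],"spin":0},
430 {"linear":[-0.77,0,-0.38],"spin":0},
443 {"linear":[-0.84,0,-0.20],"spin":0},
456 {"linear":[-0.86,0,-0.01],"spin":0},
468 {"linear":[-0.77,0,0.17],"spin":0},
479 {"linear":[-0.67,0,0.29],"spin":0},
479 {"linear":[-0.00,0,-0.00],"spin":0},
cmd end [569.18, -41.97]
```

```bash
python3 -m pendant '[{"linear":[-0.71,0,-0.58],"spin":0},{"linear":[-0.77,0,-0.38],"spin":0},{"linear":[-0.84,0,-0.20],"spin":0},{"linear":[-0.86,0,-0.01],"spin":0},{"linear":[-0.77,0,0.17],"spin":0},{"linear":[0,0,0],"spin":0},{"linear":[0,0,0],"spin":0}]'
python3 - <<'E'
from h import *
c=[578.85,-5.25]
s,R=rep();print(theta(s['tcp_pos'],c))
cv2.imwrite("pics/s5.png",cv2.resize(imaging.capture("scene")[190:320,200:360,::-1],None,fx=4.5,fy=4.5,interpolation=cv2.INTER_CUBIC))
E
```

```text
time: 8.48
tcp_pos: [578.5, -43.1, 115.7]
tool_rot: [-0.701, 0.702, 0.089, -0.087]
wrist_force: [3.9, -4.4, 2.4]
gripper_width: 0.132
t 8.47 tcp [578.5 -43.1 115.7] F [ 3.9 -4.4  2.4] grip 0.132 xang 14.3 q [-0.17  0.18  1.44  0.    1.51 -0.42]
(np.float64(104.76320751632697), np.float64(37.89953124031947))
```

View pics/s5.png

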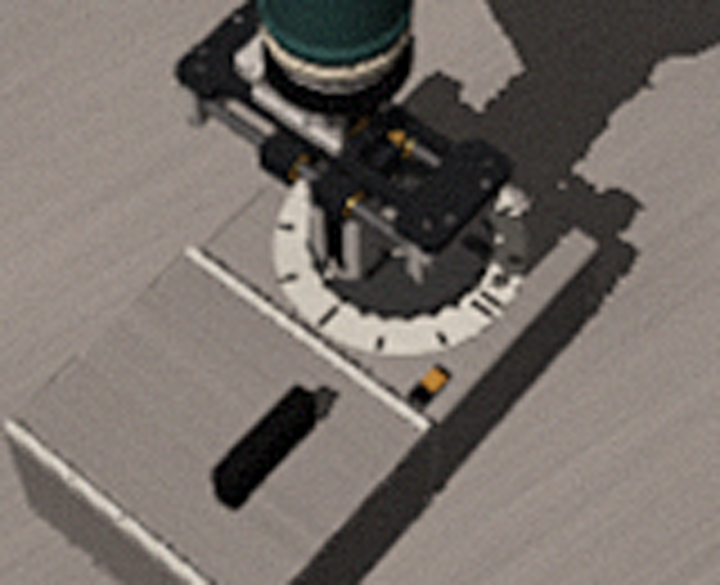

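Run:
```python
from h import *
c=[578.85,-5.25]
k=np.radians(YAW*57.29578-468); cmd=np.array(c)+38*np.array([np.cos(k),np.sin(k)])
rows(cmd,c,[474,479,483])
```

```text
474 {"linear":[-0.37,0,0.14],"spin":0},
479 {"linear":[-0.30,0,0.15],"spin":0},
483 {"linear":[-0.23,0,0.14],"spin":0},
cmd end [566.59, -41.22]
```

```bash
python3 -m pendant '[{"linear":[-0.37,0,0.14],"spin":0},{"linear":[-0.30,0,0.15],"spin":0},{"linear":[-0.23,0,0.14],"spin":0},{"linear":[0,0,0],"spin":0},{"linear":[0,0,0],"spin":0}]'
python3 - <<'E'
from h import *
c=[578.85,-5.25]
s,R=rep();print(theta(s['tcp_pos'],c))
cv2.imwrite("pics/s6.png",cv2.resize(imaging.capture("scene")[190:320,200:360,::-1],None,fx=4.5,fy=4.5,interpolation=cv2.INTER_CUBIC))
# where the peg/pin foot should appear for several hours, in crop px
for t in(105,120,135):
    X=W([c[0],c[1],YAW],[[38*np.cos(np.radians(t)),-38*np.sin(np.radians(t)),110]]);print(t,((proj("scene",X)-[200,190]+.5)*4.5-.5).round(0))
E
```

```text
time: 9.15
tcp_pos: [568.9, -41.8, 115.7]
tool_rot: [-0.701, 0.702, 0.089, -0.087]
wrist_force: [3.4, -5.4, 2.3]
gripper_width: 0.131
t 9.15 tcp [568.9 -41.8 115.7] F [ 3.4 -5.4  2.3] grip 0.131 xang 14.3 q [-0.17  0.16  1.46 -0.    1.51 -0.42]
(np.float64(119.53263006927565), np.float64(37.878541920851326))
105 [[345. 263.]]
120 [[338. 250.]]
135 [[334. 236.]]
```

View pics/s6.png

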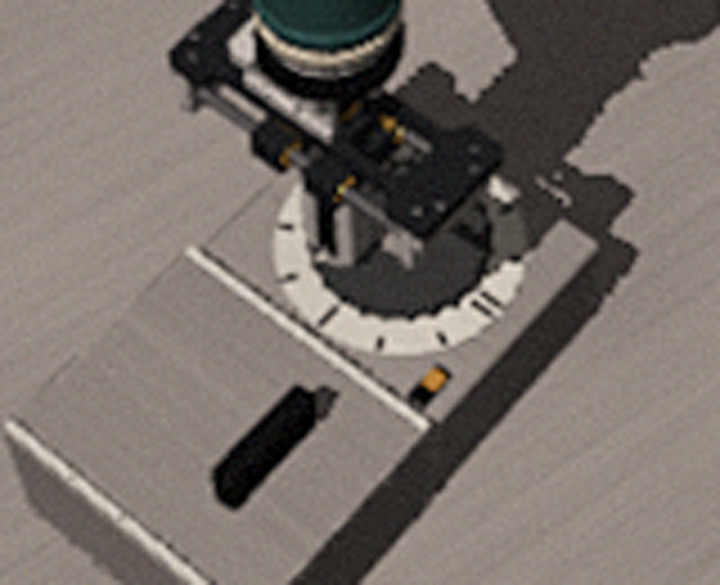

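The peg stands on 4 (119.5°), which agrees with the 4 tick at (288,277). Now anticlockwise.

Run:
```python
from h import *
c=[578.85,-5.25]
rows([566.59,-41.22],c,range(468,468-12*15,-15))
```

```text
468 {"linear":[0.90,0,-0.43],"spin":0},
453 {"linear":[0.98,0,-0.18],"spin":0},
438 {"linear":[0.98,0,0.08],"spin":0},
423 {"linear":[0.94,0,0.33],"spin":0},
408 {"linear":[0.82,0,0.56],"spin":0},
393 {"linear":[0.64,0,0.75],"spin":0},
378 {"linear":[0.43,0,0.90],"spin":0},
363 {"linear":[0.18,0,0.98],"spin":0},
348 {"linear":[-0.08,0,0.98],"spin":0},
333 {"linear":[-0.33,0,0.94],"spin":0},
318 {"linear":[-0.56,0,0.82],"spin":0},
303 {"linear":[-0.76,0,0.64],"spin":0},
cmd end [591.02, 30.72]
```

```bash
python3 -m pendant '[{"linear":[0.90,0,-0.43],"spin":0},{"linear":[0.98,0,-0.18],"spin":0},{"linear":[0.98,0,0.08],"spin":0},{"linear":[0.94,0,0.33],"spin":0},{"linear":[0.82,0,0.56],"spin":0},{"linear":[0.64,0,0.75],"spin":0},{"linear":[0.43,0,0.90],"spin":0},{"linear":[0.18,0,0.98],"spin":0},{"linear":[-0.08,0,0.98],"spin":0},{"linear":[-0.33,0,0.94],"spin":0},{"linear":[-0.56,0,0.82],"spin":0},{"linear":[-0.76,0,0.64],"spin":0}]'
python3 - <<'E'
from h import *
c=[578.85,-5.25]
s,R=rep();print(theta(s['tcp_pos'],c))
rows([591.02,30.72],c,range(288,288-12*15,-15))
E
```

```text
time: 10.7
tcp_pos: [591.9, 30.6, 115.7]
tool_rot: [-0.701, 0.702, 0.089, -0.088]
wrist_force: [1.6, -6.9, 4.3]
gripper_width: 0.134
t 10.7 tcp [591.9  30.6 115.7] F [ 1.6 -6.9  4.3] grip 0.134 xang 14.3 q [-0.04  0.21  1.41 -0.    1.52 -0.29]
(np.float64(-55.72815475721508), np.float64(38.151692095020906))
288 {"linear":[-0.89,0,0.43],"spin":0},
273 {"linear":[-0.98,0,0.18],"spin":0},
258 {"linear":[-0.99,0,-0.08],"spin":0},
243 {"linear":[-0.93,0,-0.33],"spin":0},
228 {"linear":[-0.82,0,-0.56],"spin":0},
213 {"linear":[-0.64,0,-0.76],"spin":0},
198 {"linear":[-0.43,0,-0.89],"spin":0},
183 {"linear":[-0.18,0,-0.98],"spin":0},
168 {"linear":[0.08,0,-0.99],"spin":0},
153 {"linear":[0.33,0,-0.93],"spin":0},
138 {"linear":[0.56,0,-0.82],"spin":0},
123 {"linear":[0.75,0,-0.64],"spin":0},
cmd end [566.59, -41.22]
```

```bash
python3 -m pendant '[{"linear":[-0.89,0,0.43],"spin":0},{"linear":[-0.98,0,0.18],"spin":0},{"linear":[-0.99,0,-0.08],"spin":0},{"linear":[-0.93,0,-0.33],"spin":0},{"linear":[-0.82,0,-0.56],"spin":0},{"linear":[-0.64,0,-0.76],"spin":0},{"linear":[-0.43,0,-0.89],"spin":0},{"linear":[-0.18,0,-0.98],"spin":0},{"linear":[0.08,0,-0.99],"spin":0},{"linear":[0.33,0,-0.93],"spin":0},{"linear":[0.56,0,-0.82],"spin":0},{"linear":[0.75,0,-0.64],"spin":0}]'
python3 - <<'E'
from h import *
c=[578.85,-5.25]
s,R=rep();print(theta(s['tcp_pos'],c))
rows([566.59,-41.22],c,range(108,108-12*15,-15))
E
```

```text
time: 12.2
tcp_pos: [564.2, -40.5, 115.6]
tool_rot: [0.703, -0.7, -0.086, 0.091]
wrist_force: [-4.5, 5.2, 9.6]
gripper_width: 0.126
t 12.2 tcp [564.2 -40.5 115.6] F [-4.5  5.2  9.6] grip 0.126 xang 14.3 q [-0.17  0.16  1.47  0.    1.52 -0.42]
(np.float64(126.79137276241288), np.float64(38.13374669082862))
108 {"linear":[0.90,0,-0.43],"spin":0},
93 {"linear":[0.98,0,-0.18],"spin":0},
78 {"linear":[0.98,0,0.08],"spin":0},
63 {"linear":[0.94,0,0.33],"spin":0},
48 {"linear":[0.82,0,0.56],"spin":0},
33 {"linear":[0.64,0,0.75],"spin":0},
18 {"linear":[0.43,0,0.90],"spin":0},
3 {"linear":[0.18,0,0.98],"spin":0},
-12 {"linear":[-0.08,0,0.98],"spin":0},
-27 {"linear":[-0.33,0,0.94],"spin":0},
-42 {"linear":[-0.56,0,0.82],"spin":0},
-57 {"linear":[-0.76,0,0.64],"spin":0},
cmd end [591.02, 30.72]
```

Run:
```python
from h import *
cv2.imwrite("pics/s7.png",cv2.resize(imaging.capture("scene")[190:320,200:360,::-1],None,fx=4.5,fy=4.5,interpolation=cv2.INTER_CUBIC))
rep()
c=[578.85,-5.25]
for z in (110,140): print(((proj("scene",W([c[0],c[1],YAW],[[38*np.cos(np.radians(127)),-38*np.sin(np.radians(127)),z]]))-[200,190]+.5)*4.5-.5).round(0))
```

```text
t 12.25 tcp [566.  -41.1 115.6] F [-0.   3.1  7.6] grip 0.131 xang 14.3 q [-0.17  0.16  1.47  0.    1.52 -0.42]
[[335. 244.]]
[[334. 215.]]
```

View pics/s7.png

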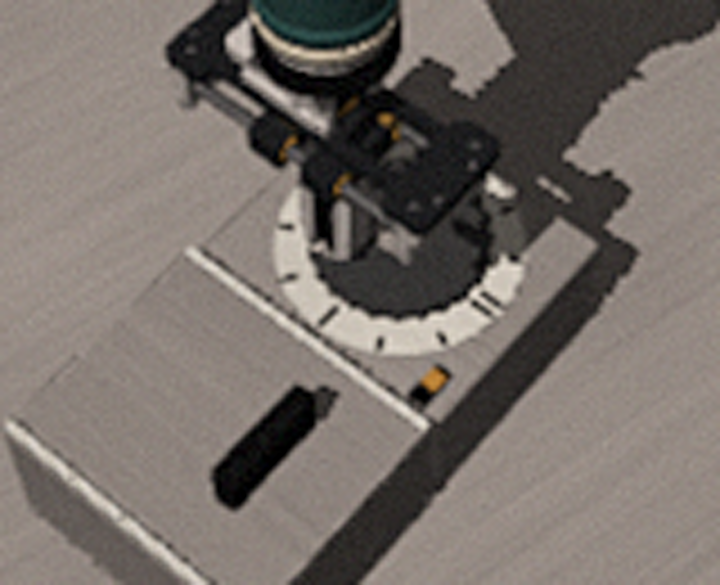

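```bash
python3 -m pendant '[{"linear":[0.90,0,-0.43],"spin":0},{"linear":[0.98,0,-0.18],"spin":0},{"linear":[0.98,0,0.08],"spin":0},{"linear":[0.94,0,0.33],"spin":0},{"linear":[0.82,0,0.56],"spin":0},{"linear":[0.64,0,0.75],"spin":0},{"linear":[0.43,0,0.90],"spin":0},{"linear":[0.18,0,0.98],"spin":0},{"linear":[-0.08,0,0.98],"spin":0},{"linear":[-0.33,0,0.94],"spin":0},{"linear":[-0.56,0,0.82],"spin":0},{"linear":[0,0,0],"spin":0}]'
python3 - <<'E'
from h import *
c=[578.85,-5.25]
s,R=rep();print(theta(s['tcp_pos'],c))
k=YAW-np.radians(-42); cmd=np.array(c)+38*np.array([np.cos(k),np.sin(k)])
rows(cmd,c,[-52,-62,-72,-80,-86,-90,-93])
E
```

```text
time: 13.75
tcp_pos: [600.7, 25.8, 115.7]
tool_rot: [-0.701, 0.702, 0.088, -0.088]
wrist_force: [4.1, 0.6, 3.9]
gripper_width: 0.133
t 13.75 tcp [600.7  25.8 115.7] F [4.1 0.6 3.9] grip 0.133 xang 14.3 q [-0.05  0.23  1.38 -0.    1.52 -0.3 ]
(np.float64(-40.62489327164875), np.float64(37.950843474216555))
-52 {"linear":[-0.48,0,0.45],"spin":0},
-62 {"linear":[-0.56,0,0.36],"spin":0},
-72 {"linear":[-0.61,0,0.26],"spin":0},
-80 {"linear":[-0.51,0,0.13],"spin":0},
-86 {"linear":[-0.40,0,0.05],"spin":0},
-90 {"linear":[-0.26,0,0.01],"spin":0},
-93 {"linear":[-0.20,0,-0.01],"spin":0},
cmd end [567.6, 31.02]
```

```bash
python3 -m pendant '[{"linear":[-0.48,0,0.45],"spin":0},{"linear":[-0.56,0,0.36],"spin":0},{"linear":[-0.61,0,0.26],"spin":0},{"linear":[-0.51,0,0.13],"spin":0},{"linear":[-0.40,0,0.05],"spin":0},{"linear":[-0.26,0,0.01],"spin":0},{"linear":[0,0,0],"spin":0},{"linear":[0,0,0],"spin":0}]'
python3 - <<'E'
from h import *
c=[578.85,-5.25]
s,R=rep();print(theta(s['tcp_pos'],c))
cv2.imwrite("pics/s8.png",cv2.resize(imaging.capture("scene")[190:320,200:360,::-1],None,fx=4.5,fy=4.5,interpolation=cv2.INTER_CUBIC))
E
```

```text
time: 14.75
tcp_pos: [570.3, 31.7, 115.7]
tool_rot: [0.702, -0.701, -0.089, 0.088]
wrist_force: [4.0, 2.0, 3.9]
gripper_width: 0.135
t 14.75 tcp [570.3  31.7 115.7] F [4.  2.  3.9] grip 0.135 xang 14.3 q [-0.04  0.17  1.46  0.    1.51 -0.29]
(np.float64(-88.69876790065459), np.float64(37.90396764121316))
```

View pics/s8.png

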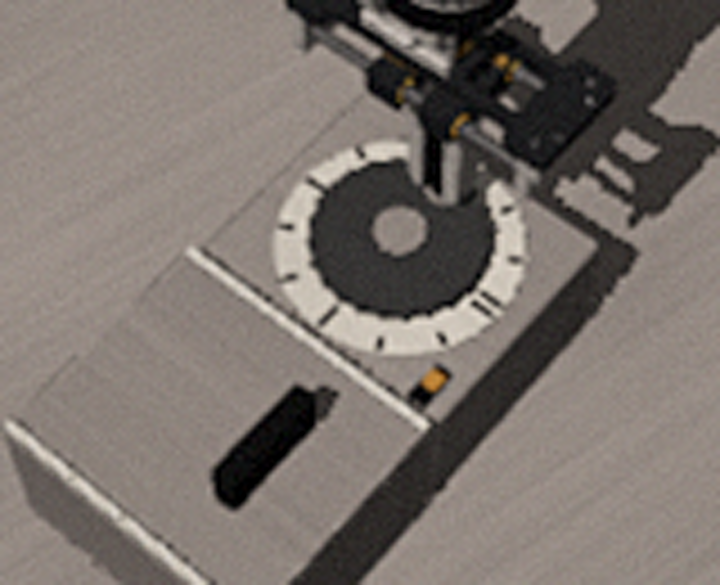

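Run:
```python
from h import *
c=[578.85,-5.25]
k=YAW-np.radians(-90); cmd=np.array(c)+38*np.array([np.cos(k),np.sin(k)])
rows(cmd,c,[-82,-72,-62,-52,-42,-32,-22,-14,-8,-4])
k=YAW-np.radians(-4); cmd=np.array(c)+38*np.array([np.cos(k),np.sin(k)])
rows(cmd,c,np.arange(-1.5,92,2.5))
```

```text
-82 {"linear":[0.53,0,-0.04],"spin":0},
-72 {"linear":[0.64,0,-0.15],"spin":0},
-62 {"linear":[0.61,0,-0.25],"spin":0},
-52 {"linear":[0.56,0,-0.37],"spin":0},
-42 {"linear":[0.48,0,-0.45],"spin":0},
-32 {"linear":[0.40,0,-0.53],"spin":0},
-22 {"linear":[0.30,0,-0.59],"spin":0},
-14 {"linear":[0.17,0,-0.50],"spin":0},
-8 {"linear":[0.07,0,-0.39],"spin":0},
-4 {"linear":[0.03,0,-0.26],"spin":0},
cmd end [614.92, 6.71]
-1.5 {"linear":[0.01,0,-0.17],"spin":0},
1.0 {"linear":[-0.00,0,-0.16],"spin":0},
3.5 {"linear":[-0.01,0,-0.17],"spin":0},
6.0 {"linear":[-0.01,0,-0.16],"spin":0},
8.5 {"linear":[-0.02,0,-0.17],"spin":0},
11.0 {"linear":[-0.03,0,-0.16],"spin":0},
13.5 {"linear":[-0.04,0,-0.16],"spin":0},
16.0 {"linear":[-0.04,0,-0.16],"spin":0},
18.5 {"linear":[-0.05,0,-0.16],"spin":0},
21.0 {"linear":[-0.05,0,-0.16],"spin":0},
23.5 {"linear":[-0.07,0,-0.15],"spin":0},
26.0 {"linear":[-0.07,0,-0.15],"spin":0},
28.5 {"linear":[-0.07,0,-0.15],"spin":0},
31.0 {"linear":[-0.08,0,-0.14],"spin":0},
33.5 {"linear":[-0.09,0,-0.14],"spin":0},
36.0 {"linear":[-0.10,0,-0.14],"spin":0},
38.5 {"linea
[... 235 characters left out ...]
:0},
53.5 {"linear":[-0.13,0,-0.10],"spin":0},
56.0 {"linear":[-0.14,0,-0.10],"spin":0},
58.5 {"linear":[-0.14,0,-0.09],"spin":0},
61.0 {"linear":[-0.14,0,-0.08],"spin":0},
63.5 {"linear":[-0.15,0,-0.08],"spin":0},
66.0 {"linear":[-0.15,0,-0.07],"spin":0},
68.5 {"linear":[-0.15,0,-0.06],"spin":0},
71.0 {"linear":[-0.15,0,-0.06],"spin":0},
73.5 {"linear":[-0.16,0,-0.05],"spin":0},
76.0 {"linear":[-0.16,0,-0.04],"spin":0},
78.5 {"linear":[-0.16,0,-0.04],"spin":0},
81.0 {"linear":[-0.17,0,-0.03],"spin":0},
83.5 {"linear":[-0.16,0,-0.02],"spin":0},
86.0 {"linear":[-0.17,0,-0.02],"spin":0},
88.5 {"linear":[-0.16,0,-0.00],"spin":0},
91.0 {"linear":[-0.17,0,-0.00],"spin":0},
cmd end [587.53, -42.2]
```

```bash
cat > q.py <<'E'
from h import *
c=[578.85,-5.25]
s,R=rep();t,r=theta(s['tcp_pos'],c)
F=local(np.array(c)+s['wrist_force'][:2],c); k=np.radians(t)
print("theta",round(t,2),"r",round(r,2),"tangential resist(cw neg)",round(float(F@[-np.sin(k),-np.cos(k)]),1))
E
python3 -m pendant '[{"linear":[0.53,0,-0.04],"spin":0},{"linear":[0.64,0,-0.15],"spin":0},{"linear":[0.61,0,-0.25],"spin":0},{"linear":[0.56,0,-0.37],"spin":0},{"linear":[0.48,0,-0.45],"spin":0},{"linear":[0.40,0,-0.53],"spin":0},{"linear":[0.30,0,-0.59],"spin":0},{"linear":[0.17,0,-0.50],"spin":0},{"linear":[0.07,0,-0.39],"spin":0},{"linear":[0.03,0,-0.26],"spin":0},{"linear":[0,0,0],"spin":0}]'
python3 q.py
python3 -m pendant '[{"linear":[0.01,0,-0.17],"spin":0},{"linear":[0,0,-0.16],"spin":0},{"linear":[-0.01,0,-0.17],"spin":0}]' >/dev/null; python3 q.py
```

```text
time: 16.18
tcp_pos: [614.4, 8.1, 115.6]
tool_rot: [0.703, -0.701, -0.088, 0.089]
wrist_force: [1.7, 4.0, 6.3]
gripper_width: 0.132
t 16.18 tcp [614.4   8.1 115.6] F [1.7 4.  6.3] grip 0.132 xang 14.4 q [-0.08  0.26  1.35  0.    1.53 -0.33]
theta -6.26 r 38.0 tangential resist(cw neg) -3.2
t 16.55 tcp [615.7   4.2 115.6] F [1.4 5.6 5.2] grip 0.133 xang 14.4 q [-0.09  0.27  1.34  0.    1.54 -0.34]
theta -0.09 r 38.02 tangential resist(cw neg) -5.1
```

```bash
python3 -m pendant '[{"linear":[-0.01,0,-0.16],"spin":0},{"linear":[-0.02,0,-0.17],"spin":0},{"linear":[-0.03,0,-0.16],"spin":0}]' >/dev/null; python3 q.py
```

```text
t 16.93 tcp [616.7  -1.3 115.7] F [2.9 4.3 5.9] grip 0.134 xang 14.4 q [-0.1   0.27  1.34  0.    1.53 -0.35]
theta 8.38 r 38.02 tangential resist(cw neg) -4.0
```

```bash
python3 -m pendant '[{"linear":[-0.04,0,-0.16],"spin":0},{"linear":[-0.04,0,-0.16],"spin":0}]' >/dev/null; python3 q.py
```

```text
t 17.18 tcp [616.9  -4.6 115.6] F [2.2 5.5 5.4] grip 0.131 xang 14.4 q [-0.1   0.27  1.34  0.    1.53 -0.35]
theta 13.29 r 38.01 tangential resist(cw neg) -5.5
```

Cmd is now 16°.

```bash
python3 -m pendant '[{"linear":[-0.05,0,-0.16],"spin":0},{"linear":[-0.05,0,-0.16],"spin":0},{"linear":[-0.07,0,-0.15],"spin":0}]' >/dev/null; python3 q.py
```

```text
t 17.55 tcp [616.6  -9.6 115.7] F [3.  4.4 5. ] grip 0.128 xang 14.4 q [-0.11  0.27  1.34  0.    1.53 -0.36]
theta 20.89 r 38.04 tangential resist(cw neg) -4.7
```

```bash
python3 -m pendant '[{"linear":[-0.07,0,-0.15],"spin":0},{"linear":[-0.07,0,-0.15],"spin":0}]' >/dev/null; python3 q.py
```

```text
t 17.8 tcp [616.  -13.3 115.7] F [3.3 3.3 5.7] grip 0.132 xang 14.4 q [-0.11  0.27  1.34  0.    1.53 -0.37]
theta 26.55 r 38.07 tangential resist(cw neg) -3.9
```

Cmd 28.5°.

```bash
python3 -m pendant '[{"linear":[-0.08,0,-0.14],"spin":0},{"linear":[-0.09,0,-0.14],"spin":0}]' >/dev/null; python3 q.py
```

```text
t 18.05 tcp [615.1 -16.7 115.7] F [3.3 4.4 5.3] grip 0.133 xang 14.4 q [-0.12  0.26  1.34  0.    1.53 -0.37]
theta 31.79 r 38.04 tangential resist(cw neg) -5.2
```

```bash
python3 -m pendant '[{"linear":[-0.10,0,-0.14],"spin":0},{"linear":[-0.10,0,-0.13],"spin":0}]' >/dev/null; python3 q.py
```

```text
t 18.3 tcp [614.2 -19.4 115.6] F [4.  4.4 5.3] grip 0.131 xang 14.4 q [-0.13  0.26  1.35  0.    1.53 -0.38]
theta 36.11 r 38.06 tangential resist(cw neg) -5.5
```

Cmd 38.5°.

```bash
python3 -m pendant '[{"linear":[-0.10,0,-0.13],"spin":0},{"linear":[-0.11,0,-0.12],"spin":0}]' >/dev/null; python3 q.py
```

```text
t 18.55 tcp [612.7 -22.7 115.6] F [4.3 3.9 3.9] grip 0.133 xang 14.4 q [-0.13  0.26  1.35  0.    1.53 -0.38]
theta 41.6 r 38.07 tangential resist(cw neg) -5.4
```

```bash
python3 -m pendant '[{"linear":[-0.12,0,-0.12],"spin":0},{"linear":[-0.12,0,-0.11],"spin":0}]' >/dev/null; python3 q.py
python3 - <<'E'
from h import *
cv2.imwrite("pics/s9.png",cv2.resize(imaging.capture("scene")[190:320,200:360,::-1],None,fx=4.5,fy=4.5,interpolation=cv2.INTER_CUBIC))
E
```

```text
t 18.8 tcp [610.7 -26.1 115.6] F [3.2 2.2 5.6] grip 0.132 xang 14.3 q [-0.14  0.26  1.36  0.    1.53 -0.39]
theta 47.42 r 38.06 tangential resist(cw neg) -3.6
```

View pics/s9.png

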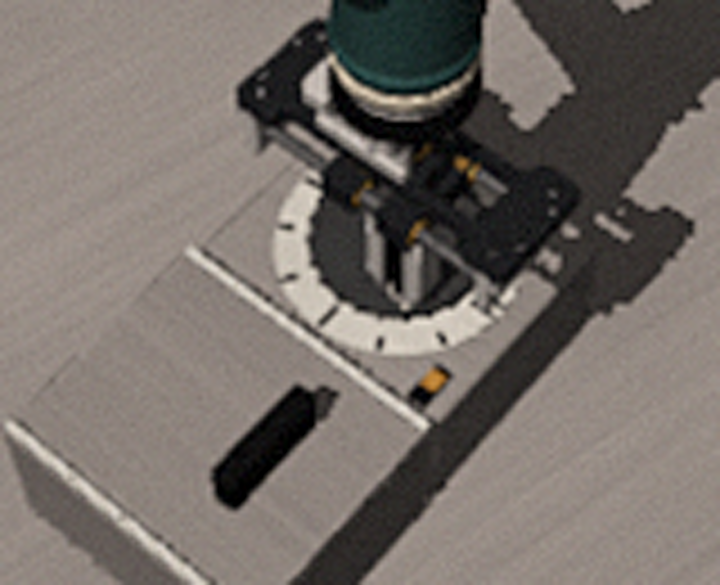

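The brass tell-tale is still at (433,380), so it hasn't moved. Cmd is 48.5°, and I'm continuing.

```bash
python3 -m pendant '[{"linear":[-0.13,0,-0.11],"spin":0},{"linear":[-0.13,0,-0.10],"spin":0}]' >/dev/null; python3 q.py
```

```text
t 19.1 tcp [608.2 -29.4 115.6] F [1.5 0.6 6.4] grip 0.132 xang 14.3 q [-0.14  0.25  1.36 -0.    1.53 -0.39]
theta 53.73 r 38.06 tangential resist(cw neg) -1.4
```

```bash
python3 -m pendant '[{"linear":[-0.14,0,-0.10],"spin":0},{"linear":[-0.14,0,-0.09],"spin":0}]' >/dev/null; python3 q.py
```

```text
t 19.35 tcp [605.6 -32.3 115.7] F [1.9 1.3 6.9] grip 0.133 xang 14.3 q [-0.15  0.25  1.37 -0.    1.53 -0.4 ]
theta 59.64 r 38.05 tangential resist(cw neg) -2.3
```

```bash
python3 -m pendant '[{"linear":[-0.14,0,-0.08],"spin":0},{"linear":[-0.15,0,-0.08],"spin":0}]' >/dev/null; python3 q.py;  python3 - <<'E'
from h import *
cv2.imwrite("pics/s10.png",cv2.resize(imaging.capture("scene")[190:320,200:360,::-1],None,fx=4.5,fy=4.5,interpolation=cv2.INTER_CUBIC))
E
```

```text
t 19.6 tcp [605.2 -32.7 115.7] F [8.4 6.5 1.7] grip 0.132 xang 14.3 q [-0.15  0.24  1.37  0.    1.52 -0.4 ]
theta 60.47 r 38.07 tangential resist(cw neg) -10.5
```

View pics/s10.png

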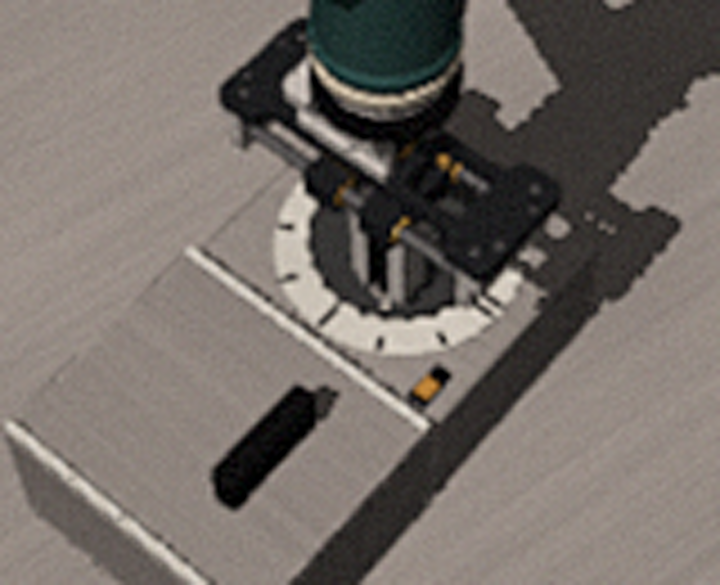

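The dial has stopped at 60.5° with about 10 N, and the tell-tale has moved from (433,380) to (427,387). I'll check the size of that shift.

Run:
```python
from h import *
safe=[578.85+78*np.sin(YAW),-5.25-78*np.cos(YAW),YAW]; print(safe)
def brass(f):
    a=cv2.imread(f); h=cv2.cvtColor(a,cv2.COLOR_BGR2HSV); m=((h[...,0]>10)&(h[...,0]<28)&(h[...,1]>140)&(h[...,2]>110)); m[:360]=0
    ys,xs=np.nonzero(m); return xs.mean().round(1),ys.mean().round(1),len(xs)
for f in("s8","s9","s10"):print(f,brass(f"pics/{f}.png"))
a,b=proj("scene",W(safe,[[72,30,96],[72,22.5,96]]));print("7.5mm shift px",(b-a)*4.5)
```

```text
[np.float64(598.0719240168016), np.float64(-80.84442861145459), 0.249]
s8 (np.float64(433.6), np.float64(380.3), 315)
s9 (np.float64(433.4), np.float64(380.5), 325)
s10 (np.float64(426.7), np.float64(387.5), 342)
7.5mm shift px [-8.38414334  9.13822897]
```

```bash
python3 -m pendant '[{"linear":[0.15,0,0.08],"spin":0},{"linear":[0.05,0,0.03],"spin":0},{"linear":[0,0,0],"spin":0}]' >/dev/null; python3 q.py
python3 -m pendant '[{"linear":[0,0,0],"spin":0},{"linear":[0,0,0],"spin":0},{"linear":[0,0,0],"spin":0}]' 45 20
python3 - <<'E'
from h import *
a=cv2.resize(imaging.capture("scene")[190:320,200:360,::-1],None,fx=4.5,fy=4.5,interpolation=cv2.INTER_CUBIC)
cv2.imwrite("pics/s11.png",a)
h=cv2.cvtColor(a,cv2.COLOR_BGR2HSV); m=((h[...,0]>10)&(h[...,0]<28)&(h[...,1]>140)&(h[...,2]>110)); m[:360]=0
ys,xs=np.nonzero(m); print(xs.mean(),ys.mean())
E
```

```text
t 20.02 tcp [605.5 -32.5 115.7] F [3.9 1.7 6.3] grip 0.134 xang 14.3 q [-0.15  0.24  1.37 -0.    1.53 -0.4 ]
theta 59.96 r 38.08 tangential resist(cw neg) -4.0
time: 20.4
tcp_pos: [604.3, -32.6, 114.0]
tool_rot: [0.702, -0.702, -0.087, 0.089]
wrist_force: [0.9, 0.1, 0.2]
gripper_width: 0.418
426.65606936416185 387.5664739884393
```

View pics/s11.png

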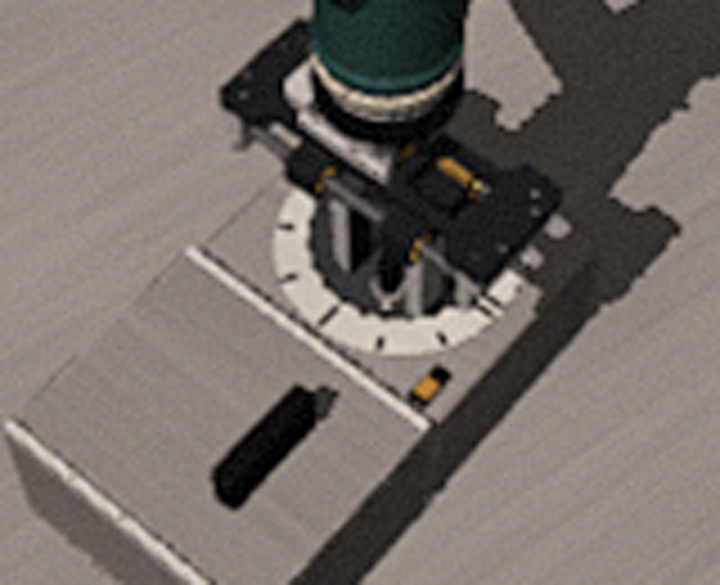

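The catch is in: the tell-tale holds at (427,388) with the peg released. Now lift and go over to the grip.

```bash
python3 -m pendant '[{"linear":[0,-1.5,0],"spin":0},{"linear":[0,-2.8,0],"spin":0},{"linear":[0,-2.8,0],"spin":0},{"linear":[0,0,0],"spin":0}]' >/dev/null; python3 -c "
from h import *
to([651.2,-147.8,185])"
```

```text
t 20.95 tcp [607.3 -32.6 190.8] F [-0.1  0.7 -0.7] grip 0.445 xang 14.3 q [-0.15  0.21  1.26 -0.    1.66 -0.4 ]
cm in tool [  1.39   0.62 -12.25]
```

```bash
python3 -m pendant '[{"linear":[0.3,0,-2.45],"spin":0},{"linear":[0.3,0,-2.45],"spin":0},{"linear":[0.3,0,-2.45],"spin":0},{"linear":[0.3,0,-2.45],"spin":0},{"linear":[0.2,0,-2.45],"spin":0},{"linear":[0,0,0],"spin":0}]' >/dev/null
python3 - <<'E'
from h import *
d=to([651.2,-147.8,112])
cv2.imwrite("pics/s12.png",cv2.resize(imaging.capture("scene")[190:340,190:350,::-1],None,fx=4,fy=4,interpolation=cv2.INTER_CUBIC))
cv2.imwrite("pics/t12.png",cv2.resize(imaging.capture("top")[130:250,230:400,::-1],None,fx=4.5,fy=4.5,interpolation=cv2.INTER_CUBIC))
E
```

```text
t 21.7 tcp [ 649.6 -150.1  185.4] F [-0.7  0.5 -0.1] grip 0.453 xang 14.1 q [-0.31  0.36  1.09 -0.    1.7  -0.56]
cm in tool [0.22 7.34 0.18]
```

View pics/s12.png

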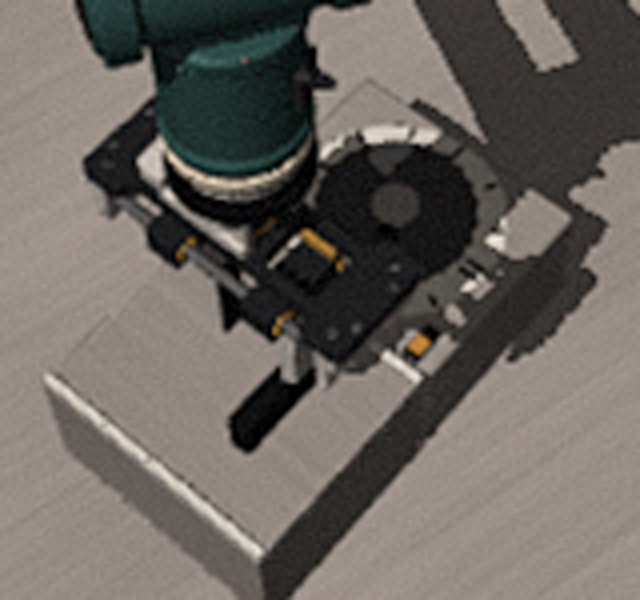

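View pics/t12.png

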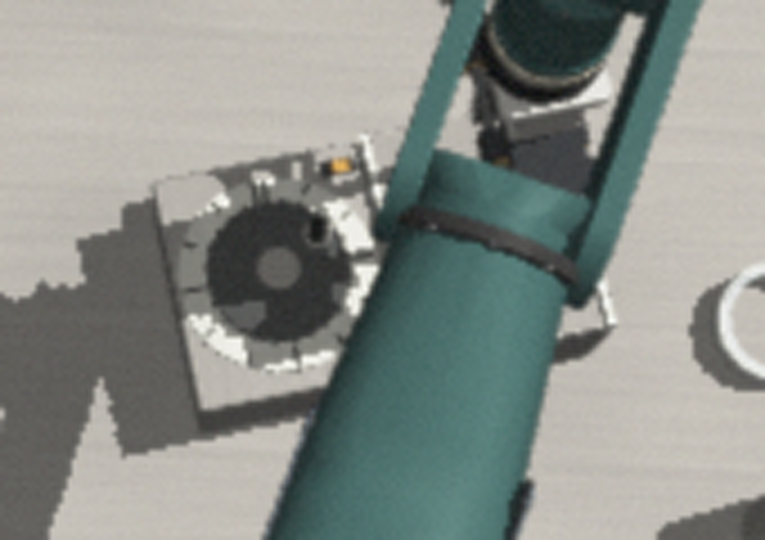

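The fingers are above the grip, the tell-tale is still shifted, and the dial rests at about 2. Descending around the grip.

```bash
python3 -m pendant '[{"linear":[0.2,2.0,0.2],"spin":0},{"linear":[0,2.0,0],"spin":0},{"linear":[0,1.5,0],"spin":0},{"linear":[0,1.0,0],"spin":0},{"linear":[0,0.7,0],"spin":0},{"linear":[0,0,0],"spin":0}]'
python3 - <<'E'
from h import *
to([651.2,-147.8,112])
cv2.imwrite("pics/s13.png",cv2.resize(imaging.capture("scene")[190:340,190:350,::-1],None,fx=4,fy=4,interpolation=cv2.INTER_CUBIC))
E
```

```text
time: 22.55
tcp_pos: [650.7, -145.0, 114.1]
tool_rot: [0.702, -0.702, -0.088, 0.088]
wrist_force: [-0.8, -0.4, 0.8]
gripper_width: 0.452
t 22.55 tcp [ 650.7 -145.   114.1] F [-0.8 -0.4  0.8] grip 0.452 xang 14.3 q [-0.3   0.38  1.2  -0.    1.56 -0.55]
cm in tool [-0.02  0.21 -0.28]
```

View pics/s13.png

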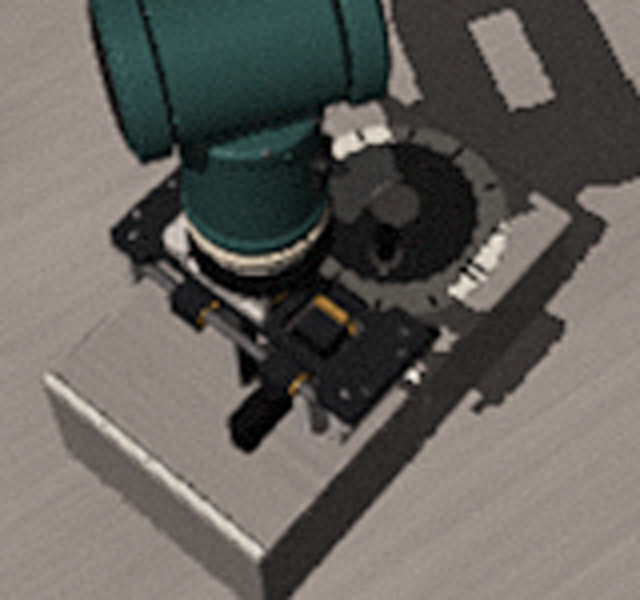

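The grip block sits between the fingers at about (245,370) and (315,415). Closing on it.

```bash
python3 -m pendant '[{"linear":[0,0,0],"spin":0},{"linear":[0,0,0],"spin":0},{"linear":[0,0,0],"spin":0},{"linear":[0,0,0],"spin":0}]' 0 20; python3 -m pendant '[{"linear":[-0.2,0,0],"spin":0},{"linear":[-0.3,0,0],"spin":0},{"linear":[-0.3,0,0],"spin":0}]'
```

```text
time: 23.1
tcp_pos: [650.7, -145.3, 114.9]
tool_rot: [-0.701, 0.702, 0.088, -0.088]
wrist_force: [-1.7, -0.7, 1.6]
gripper_width: 0.167
time: 23.48
tcp_pos: [643.5, -147.2, 114.9]
tool_rot: [-0.701, 0.702, 0.089, -0.088]
wrist_force: [2.2, 0.6, 1.9]
gripper_width: 0.168
```

The width reads 15.7 mm, right for the block, and the cover has slid 7 mm at about 3 N. Pulling on.

```bash
python3 -m pendant '[{"linear":[-0.6,0,0],"spin":0},{"linear":[-0.8,0,0],"spin":0},{"linear":[-0.8,0,0],"spin":0},{"linear":[-0.8,0,0],"spin":0},{"linear":[-0.8,0,0],"spin":0},{"linear":[-0.8,0,0],"spin":0},{"linear":[-0.6,0,0],"spin":0},{"linear":[-0.5,0,0],"spin":0},{"linear":[-0.3,0,0],"spin":0},{"linear":[0,0,0],"spin":0}]'
python3 -m pendant '[{"linear":[-0.15,0,0],"spin":0},{"linear":[-0.15,0,0],"spin":0},{"linear":[-0.1,0,0],"spin":0},{"linear":[0,0,0],"spin":0}]'
python3 - <<'E'
from h import *
s,R=rep(); print("moved",np.hypot(*(s["tcp_pos"][:2]-[650.7,-145.3])))
E
```

```text
time: 24.72
tcp_pos: [584.5, -162.2, 114.9]
tool_rot: [-0.701, 0.702, 0.088, -0.088]
wrist_force: [1.3, -0.1, 5.0]
gripper_width: 0.17
time: 25.22
tcp_pos: [582.9, -162.6, 114.8]
tool_rot: [-0.701, 0.702, 0.09, -0.087]
wrist_force: [7.4, 0.9, 2.2]
gripper_width: 0.169
t 25.23 tcp [ 582.9 -162.6  114.8] F [7.4 0.9 2.2] grip 0.169 xang 14.4 q [-0.37  0.24  1.38  0.    1.52 -0.62]
moved 70.01328061849779
```

```bash
python3 -m pendant '[{"linear":[0.15,0,0],"spin":0},{"linear":[0.05,0,0],"spin":0},{"linear":[0,0,0],"spin":0}]' >/dev/null; python3 -m pendant '[{"linear":[0,0,0],"spin":0},{"linear":[0,0,0],"spin":0},{"linear":[0,0,0],"spin":0}]' 45 20
python3 -m pendant '[{"linear":[0,-1.5,0],"spin":0},{"linear":[0,-3,0],"spin":0},{"linear":[0,-4,0],"spin":0},{"linear":[0,-4,0],"spin":0},{"linear":[0,-4,0],"spin":0},{"linear":[0,-2,0],"spin":0},{"linear":[0,0,0],"spin":0}]'
python3 - <<'E'
from h import *
rep()
cv2.imwrite("pics/s14.png",cv2.resize(imaging.capture("scene")[170:360,170:390,::-1],None,fx=3.1,fy=3.1,interpolation=cv2.INTER_CUBIC))
cv2.imwrite("pics/t14.png",imaging.capture("top")[:,:,::-1])
safe=[598.07,-80.84,YAW]
for d in(62,70):print(d,((proj("scene",W(safe,[[35-d,-78,136]]))-[170,170]+.5)*3.1-.5).round(0))
E
```

```text
time: 25.98
tcp_pos: [582.1, -162.2, 113.2]
tool_rot: [0.702, -0.701, -0.087, 0.089]
wrist_force: [0.1, -0.5, -0.1]
gripper_width: 0.435
time: 26.85
tcp_pos: [583.7, -162.7, 303.1]
tool_rot: [-0.701, 0.703, 0.09, -0.086]
wrist_force: [1.0, 0.2, 0.3]
gripper_width: 0.452
t 26.85 tcp [ 583.7 -162.7  303.1] F [1.  0.2 0.3] grip 0.452 xang 14.3 q [-0.37  0.21  1.04 -0.    1.89 -0.62]
62 [[215. 314.]]
70 [[207. 308.]]
```

View pics/s14.png

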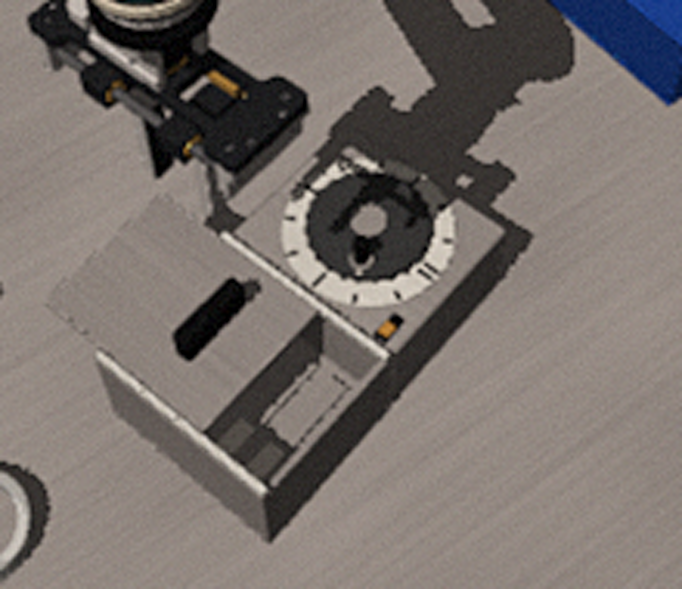

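View pics/t14.png

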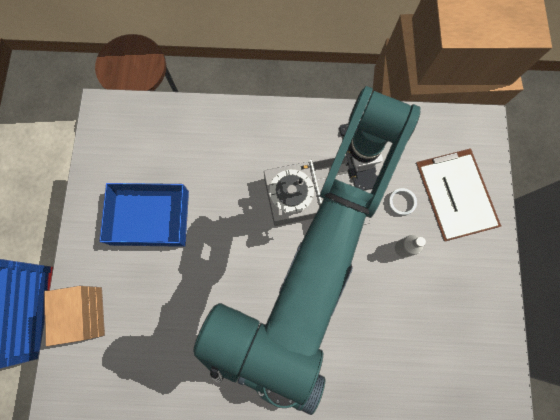

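The cover is open: the middle of the grip top is at about (208,311), against a predicted (207,308) for 70 mm. The tell-tale at (388,327) is still shifted, and the tape, bottle and tub are at their starting pixels. The arm is clear, so I'm handing in.

```bash
python3 -c "
from bench import finish_job,monitor
print(finish_job()); print(monitor.read_state()['time'])"
```

```text
the job is handed in; nothing more can be done
None
the job is handed in; nothing more can be done
```

The safe is open and the job is handed in, about 27 s into the 72 s allowed; no verdict was reported. I held the free-spinning peg and turned the dial like this:
- **Clockwise:** past 4, then stopped on it the second time, at a measured 119.5° (4 is 120°).
- **Anticlockwise:** past 9, then stopped on it the second time, at −88.7° (9 is −90°).
- **Clockwise, gently:** until it came up against its stop at 60.5°, about 2 o'clock, with about 10.5 N measured at the wrist.

I then let go of the peg, pulled the cover open by its grip, let go and lifted the arm clear.

**Last checks:**
- **Cover:** it travelled 70.0 mm by the tool position, and resistance rose to about 7 N at the end stop. The last picture shows the grip where 70 mm predicts.
- **Catch:** the tell-tale stayed shifted after the peg was released and after the cover was open. Its shift in the picture scales to about 6 mm, a little under the nominal 7.5 mm and close to the 6 mm needed. The cover sliding at about 3 N shows it was unlocked.
- **Other things on the table:** the tub, bottle and tape are at the same pixels as at the start, and the arm touches nothing.

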